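Put the stone chisels away by length and latch their case

ROBOT

A 7-joint arm with a two-finger parallel gripper is mounted at the origin on a cart in front of the work surface, level with it; the furniture and walls round the work are solid. World frame = base frame: x ahead of the robot, y to its left, z up, the work surface at z = 0. Lengths are in m, angles in rad, forces in N, time in s.
With the tool pointing down it reaches from about 0.4 to 0.85 m from the base axis. Payload 4.4 kg.
Tool frame: the origin (TCP) lies at the very end of the fingers, on their centre line; the grasp point (between the pads) lies 19 mm behind it; z points along the fingers, y is the line along which they close (so a half turn about z gives the same grasp; the last joint's range is limited). The gripper opens to 94 mm and grips with 3 to 60 N. Pads are 16 mm wide; open, the fingers measure 119 mm over their backs; the gripper's body (75 mm by 177 mm) begins 78 mm behind the grasp point.
Start: joints at [-1.313, 0.628, 0.038, 1.517, -0.027, 0.996, -0.02], TCP at [0.207, 0.616, 0.205] pointing down, gripper open.
Joint ranges: [-3.06, 3.06], [-0.37, 2.12], [-1.25, 1.32], [0.18, 2.47], [-1.1, 4.24], [0.23, 1.98], [-2.94, 2.94]. Speed limits (rad/s): [2.57, 2.57, 3.14, 3.14, 3.14, 3.14, 3.14].

INTERFACE

Orientations are given as a unit quaternion [w, x, y, z].
In Python, from workcell import ctrl gives the robot as it stands.
- The arm moves only by the tool jog_arm, never from a script. Its argument "steps" is text: rows parted by semicolons, each of 7 numbers parted by spaces: the shift along the tool's x, y, z in units of 30 mm (1.0 is 30 mm), then the turn, a rotation vector about the tool's x, y, z in units of 6 degrees (1.0 is 6 degrees), then the gripper command: -1 is fully open, 1 is shut, values between are in proportion. In form: x y z ax ay az jaw; .... A call has 1 to 12 rows; each row shifts and turns the commanded pose from where the row before left it, along the tool's axes as they then stand; what a row does not reach is not made up. A row lasts 1/12 s, in which the tool goes at most 41.7 mm and 7.16 degrees, less where a joint would pass 70% of its speed; a pose out of reach is approached as far as the arm can. A call is refused whole if a number of a shift passes 1 or a number of a turn 1, either way. A call with a gripper value outside its range is refused whole. The fingers move at their own pace and stop on an object; "force" is the grip in N (left out, the last holds). Time passes only in rows, so rows that do not move let the fingers close. It gives the time, the measured TCP pose, the force, the opening and the grip force at its end, in the units of the state.
- ctrl.get_obs(): the state, without advancing time (a new reading comes with each control period).
- ctrl.get_image(name): name is "scene" or "side" or "wrist"; returns a dict with "img" (400x640x3 uint8, red, green, blue), "intrinsics" (3x3 intrinsics, pixels), "k1" (the pictures are not rectified: a ray, as slopes to the right and down, at radius r is drawn at 1 + k1 r^2 times it, then the intrinsics apply), "rvec" (rotation vector, rad) and "tvec" (3), from world to camera coordinates, as OpenCV has them; the wrist camera has in their place "tool_from_camera" (4x4, takes a point from camera to tool coordinates, whose origin is the TCP and whose axes are the flange's). Camera axes: x right, y down, z forward; pixel columns grow to the right and rows downward; lengths in m; the calibration is good to about 2 mm. A picture is of the moment at which its call begins: read the wrist's pose just before it. There is no depth.
- ctrl.job_done(): hands the job in; it is judged then, once.
Trained networks look in a picture, given as the dict that the camera call returned (one of the last four; its "shot" number tells which), for a name from the list of things; names that differ only in an ending like _2 or _b are one class to them, and where a whole thing is asked for, a point or a joint stands for the part that bears it (a point fixed in the world has none). Each returns a list of dicts, best first, with "score" (0 to 1); they miss things now and then, are a little off and sometimes report something else, mostly with a low value. They report only what shows in the picture. A call takes as long as a camera call.
- ctrl.regions_of(picture, label): "pixels" (400x640 bool, what is visible of it) and "at" ([column, row] in pixels, amid what is visible of it).
The state is a dict: "clock": time; "joint_positions": joint angles; "qvel": joint speeds; "joint_torque": joint torques, N m; "position": TCP position; "tcp_rot": TCP orientation; "ft_force": force on the tool from outside, world axes, zero at the start; "moment": the same for the moment, N m; "finger_gap": finger opening in m; "finger_force": force on a finger pad.
Only numpy, scipy, OpenCV 4.12 (cv2) and the standard library are available. Lean on these libraries where they do the work, as an engineer would, in place of code of your own. Each camera call takes 0.05 s, during which the arm holds its last target. There are 200 camera calls.

TASK

Put the three stone chisels away in their wooden case, each one resting in the cradle made for its length, either way round. Then close the lid, swing the latch's wire loop over the keeper on the lid's front, and press the lever down over centre until it lies home against the case. Leave the glue bottle, the red float and the piece of rock where they are.

Things in the scene. Friction and masses are not known exactly. Their poses are not given: they have to be found in the camera images.
- case: Open wooden chisel case fixed on the worktop, 170 mm deep (its x) by 178 wide (its y), rim 62 mm up (92 with the lid shut), walls 8. Origin: centre of its underside, on the worktop. x points from the latched front to the hinged back; y left, z up. On its inner floor, 12 mm up, three cradles lie side by side along y, 45 mm apart, in any order; outer cradle's middle to side wall 36 mm.
- cradle_short: Pale wood cradle for the short chisel, 153x41 mm, x along the case's x. Origin: centre of its underside, 12 mm above the worktop. Bay between its end stops (21 mm high): 97 mm long, centred, floor 18 mm over the origin. A 90-degree V-trough, 26 mm long, 34 wide and 17 high, at each end of the bay bears the chisel, axis 32 mm over the origin; 45 mm between the troughs is free for fingers.
- cradle_middle: Pale wood cradle for the middle chisel, 153x41 mm, x along the case's x. Origin: centre of its underside, 12 mm above the worktop. Bay between its end stops (21 mm high): 122 mm long, centred, floor 18 mm over the origin. A 90-degree V-trough, 26 mm long, 34 wide and 17 high, at each end of the bay bears the chisel, axis 32 mm over the origin; 70 mm between the troughs is free for fingers.
- cradle_long: Pale wood cradle for the long chisel, 153x41 mm, x along the case's x. Origin: centre of its underside, 12 mm above the worktop. Bay between its end stops (21 mm high): 147 mm long, centred, floor 18 mm over the origin. A 90-degree V-trough, 26 mm long, 34 wide and 17 high, at each end of the bay bears the chisel, axis 32 mm over the origin; 95 mm between the troughs is free for fingers.
- chisel_short: Plain dark steel stone chisel, the short one of three alike: octagonal bar 20 mm over the flats, 85 mm long, one end chamfered, the other (+x) forged over its last 24 mm to a flat edge 19 mm wide. Lies on the worktop. Origin: mid-length on its axis, 10 mm above the worktop; x along its length, z up at the start. About 0.19 kg.
- chisel_middle: Plain dark steel stone chisel, the middle one of three alike: octagonal bar 20 mm over the flats, 110 mm long, one end chamfered, the other (+x) forged over its last 24 mm to a flat edge 19 mm wide. Lies on the worktop. Origin: mid-length on its axis, 10 mm above the worktop; x along its length, z up at the start. About 0.24 kg.
- chisel_long: Plain dark steel stone chisel, the long one of three alike: octagonal bar 20 mm over the flats, 135 mm long, one end chamfered, the other (+x) forged over its last 24 mm to a flat edge 19 mm wide. Lies on the worktop. Origin: mid-length on its axis, 10 mm above the worktop; x along its length, z up at the start. About 0.29 kg.
- lid (a joint): The lid's hinge on the case's back top edge, rad: 0 shut, grows as it opens, at most 1.70. Starts wide open, leaning back a little. Stiff and damped: it stays where it is left above about 0.8 rad; pushed below that it sinks shut by itself in one to two seconds.
- lid_hinge (a point): Point on the lid's hinge axis, in the middle of the case's back top edge, 62 mm above the worktop.
- lid_edge (a point): Middle of the lid's front upper edge, 170 mm from the hinge axis: the far end of the lid when open. The lid is a hollow wooden box, 30 mm high, walls 8 mm; while it stands open its flat outer top faces away from the robot.
- keeper (a point): Seat in the keeper, a steel hook 18 mm wide in the middle of the lid's front: where the centre of the loop's bar rests when hooked, 4.5 mm in front of the lid's face and 76 mm above the worktop with the lid shut. The hook's upturned lip is 9 to 11.5 mm in front of the face, its top 8 mm above this point; the bar comes down between lip and lid.
- lever (a joint): The latch lever's pivot on the case's front, rad: 0 home (hanging down against the front), 1.57 straight out from the front, 2.10 at most (raised up and out). Starts raised. Stiff, stays where it is left (1 to 2 N at the tip moves it). With the loop hooked it draws the sprung loop tight from about 1 rad on and over centre at about 0.4 rad (4 to 5 N at the tip), then snaps home.
- lever_pivot (a point): Middle of the lever's pivot axis (parallel to the case's y), 50 mm above the worktop, 14 mm in front of the case's front face.
- lever_tip (a point): Middle of the lever's thumb tab end, 38 mm from the pivot. The lever is a steel plate 3 mm thick, 19 mm wide; its tab is 36 mm wide over the last 13 mm.
- loop (a joint): The wire loop's hinge on the lever, rad: 2.60 folded back on the raised lever, where its weight holds it at the start; less as it swings up and over towards the case; about -0.15 hooked with the lever home. Turns freely: pushed in past upright it falls against the shut lid's front, which with the lever raised puts its bar behind and just above the keeper's lip.
- loop_bar (a point): Middle of the loop's cross bar: round, 4.4 mm thick, 28 mm long, along the case's y, 38.7 mm from the loop's hinge, which sits on the lever 13 mm from the lever's pivot. At the start it stands up and out in front of the case, about 18 mm higher than the lever's tip.
- glue_bottle: Bystander: white glue bottle, 52 mm across, 142 mm tall, standing behind the work. Origin: centre of its underside; z up.
- red_float: Bystander: red plasterer's hand float, 76x107x35 mm, on the worktop. Origin: centre of its underside.
- rock_chip: Bystander: flat offcut of rock, 49x64x18 mm, on the worktop. Origin: centre of its underside.

How it is judged:
On the way, in this order (a step that is already met when the one before it is completed fails the run):
1. each chisel lies in the cradle of its own length (x of chisel_short in the frame of cradle_short between -0.009 and 0.009 m and y of chisel_short in the frame of cradle_short between -0.004 and 0.004 m and z of chisel_short in the frame of cradle_short between 0.0286 and 0.0356 m and angle between the x axis of chisel_short and the x axis of cradle_short, either way round below 0.08 rad and x of chisel_middle in the frame of cradle_middle between -0.009 and 0.009 m and y of chisel_middle in the frame of cradle_middle between -0.004 and 0.004 m and z of chisel_middle in the frame of cradle_middle between 0.0286 and 0.0356 m and angle between the x axis of chisel_middle and the x axis of cradle_middle, either way round below 0.08 rad and x of chisel_long in the frame of cradle_long between -0.009 and 0.009 m and y of chisel_long in the frame of cradle_long between -0.004 and 0.004 m and z of chisel_long in the frame of cradle_long between 0.0286 and 0.0356 m and angle between the x axis of chisel_long and the x axis of cradle_long, either way round below 0.08 rad), for 0.2 s.
2. the lid is shut over them (value of joint lid below 0.04 rad), for 0.2 s.
At the end, for the whole second after the job is handed in: Each chisel rests in the cradle of its own length (within 9 mm lengthwise, 4 mm sideways, 3.5 mm in height, parallel within 0.08 rad); the lid is shut (under 0.03 rad); the loop's bar sits in the keeper (6 mm in depth, 4 mm in height); the lever is home (under 0.12 rad) (all of step 1 and value of joint lid below 0.03 rad and value of joint lever below 0.12 rad and x of loop_bar in the frame of keeper between -0.006 and 0.006 m and z of loop_bar in the frame of keeper between -0.004 and 0.004 m and linear speed of each of chisel_short, chisel_middle, chisel_long below 0.02 m/s); the robot touches nothing.
It fails at once if the glue bottle is tipped over or pushed more than 40 mm (angle between glue_bottle's own z axis and vertical above 0.5 rad or distance of glue_bottle from where it was at the start of the episode above 0.04 m).
It fails at once if the red float or the piece of rock is pushed more than 40 mm (distance of any of red_float, rock_chip from where it was at the start of the episode above 0.04 m).
It also fails if it takes over 72 s, if anything falls off the work surface, if the arm or the gripper's body presses on something with over 40 N, if the wrist force passes 120 N, or if a joint passes its speed limit or range.

## Working session

There is one attempt and no reset: what is moved stays moved. The work goes in short steps, Python scripts to look and compute and a tool call to move; the robot and the scene stay as the last step left them, time stands still between calls to the robot, and variables do not carry over. Pictures are saved under pics/ and viewed, at most 10 in all, crops included, and the job is handed in when it is done.

Besides the shell and the picture viewer there is one more tool, called after "Request:" as a command line: name --argument value ..., lists and objects as JSON in quotes. jog_arm: Moves the arm, as the interface text tells. Its arguments: {"type":"object","properties":{"steps":{"type":"string"},"force":{"type":"number"}},"required":["steps"]}

```bash
mkdir -p pics; ls; cat > h.py <<'E'
import numpy as np, cv2, json
from scipy.spatial.transform import Rotation as R
from workcell import ctrl
def cam(p,obs=None):
    K=np.array(p["intrinsics"]);
    if "rvec" in p:
        Rm=cv2.Rodrigues(np.array(p["rvec"],float))[0]; t=np.array(p["tvec"],float).ravel()
    else:
        q=np.array(obs["tcp_rot"]); T=np.eye(4); T[:3,:3]=R.from_quat(q[[1,2,3,0]]).as_matrix(); T[:3,3]=obs["position"]
        W=np.linalg.inv(T@np.array(p["tool_from_camera"])); Rm=W[:3,:3]; t=W[:3,3]
    return K,float(p["k1"]),Rm,t
def proj(c,X):
    K,k,Rm,t=c; X=np.atleast_2d(X)@Rm.T+t; s=X[:,:2]/X[:,2:]; s=s*(1+k*(s**2).sum(1,keepdims=True)); return s@K[:2,:2].T+K[:2,2]
def ray(c,uv):
    K,k,Rm,t=c; uv=np.atleast_2d(np.array(uv,float))
    s=cv2.undistortPoints(uv[:,None],K,np.array([k,0,0,0.]))[:,0]
    d=np.c_[s,np.ones(len(s))]@Rm; return -Rm.T@t,d/np.linalg.norm(d,axis=1,keepdims=True)
def onz(c,uv,z):
    o,d=ray(c,uv); return o+d*((z-o[2])/d[:,2])[:,None]
def tri(cs,uvs):
    A=0;b=0
    for c,uv in zip(cs,uvs):
        o,d=ray(c,uv); P=np.eye(3)-np.outer(d[0],d[0]); A=A+P;b=b+P@o
    return np.linalg.solve(A,b)
def save(p,n): cv2.imwrite(f"pics/{n}.png",p["img"][...,::-1])
def reg(p,l,m=.3):
    return [r for r in ctrl.regions_of(p,l) if r["score"]>m]
E
cat > a.py <<'E'
from h import *
o=ctrl.get_obs(); print(o["position"],o["tcp_rot"],o["ft_force"])
ps={n:ctrl.get_image(n) for n in ["scene","side"]}
cs={n:cam(p) for n,p in ps.items()}
for n,p in ps.items():
    save(p,n+"0"); print(n,"cam at",ray(cs[n],[320,200]))
for l in ["chisel_short","chisel_middle","chisel_long","case","cradle_short","cradle_middle","cradle_long","lid_edge","keeper","lever_tip","loop_bar","glue_bottle","red_float","rock_chip"]:
    for n in ps:
        for r in ctrl.regions_of(ps[n],l)[:3]:
            m=r["pixels"]; print(l,n,round(r["score"],2),np.round(r["at"]),m.sum(), np.round(onz(cs[n],r["at"],.01)[0],3))
E
python3 a.py
```

```text
pics
[0.20657543 0.615611   0.20457958] [-1.48867627e-04  1.61195300e-01  9.86922093e-01 -9.13984889e-04] [-0.37779762 -0.04733135 -0.73682361]
scene cam at (array([0.00593704, 0.63028013, 0.47050269]), array([[ 0.54535634, -0.75239498, -0.36944318]]))
side cam at (array([ 1.02141047, -0.51937995,  0.93274744]), array([[-0.41439352,  0.40866515, -0.81318559]]))
chisel_short scene 0.61 [337. 223.] 176 [ 0.551 -0.203  0.01 ]
chisel_short side 0.74 [282. 227.] 235 [ 0.541 -0.189  0.01 ]
chisel_middle scene 0.57 [313. 237.] 327 [ 0.55  -0.096  0.01 ]
chisel_middle side 0.85 [312. 208.] 262 [ 0.555 -0.089  0.01 ]
chisel_middle side 0.31 [353. 157.] 414 [0.509 0.127 0.01 ]
chisel_long scene 0.71 [351. 210.] 167 [ 0.568 -0.298  0.01 ]
chisel_long side 0.86 [256. 255.] 368 [ 0.555 -0.293  0.01 ]
chisel_long side 0.58 [246. 207.] 745 [ 0.42  -0.216  0.01 ]
case scene 0.97 [221. 227.] 10995 [0.772 0.012 0.01 ]
cradle_short scene 0.88 [259. 255.] 811 [0.591 0.054 0.01 ]
cradle_short side 0.62 [344. 168.] 583 [0.522 0.077 0.01 ]
cradle_middle scene 0.76 [232. 267.] 617 [0.599 0.131 0.01 ]
cradle
[... 411 characters left out ...]
per side 0.93 [399. 152.] 2261 [0.596 0.241 0.01 ]
lever_tip scene 0.47 [298. 270.] 147 [0.48  0.051 0.01 ]
lever_tip scene 0.39 [312. 239.] 344 [ 0.544 -0.084  0.01 ]
lever_tip side 0.69 [329. 132.] 157 [0.385 0.152 0.01 ]
loop_bar side 0.21 [264. 309.] 346 [ 0.677 -0.372  0.01 ]
glue_bottle scene 0.83 [252. 206.] 484 [ 0.813 -0.142  0.01 ]
glue_bottle side 0.7 [366. 215.] 633 [ 0.675 -0.003  0.01 ]
glue_bottle side 0.41 [313. 205.] 309 [ 0.55  -0.081  0.01 ]
red_float scene 0.44 [382. 222.] 46 [ 0.459 -0.283  0.01 ]
red_float scene 0.44 [222. 228.] 10555 [0.764 0.015 0.01 ]
red_float side 0.86 [248. 207.] 783 [ 0.423 -0.211  0.01 ]
rock_chip side 0.91 [261. 310.] 385 [ 0.674 -0.377  0.01 ]
```

View pics/scene0.png

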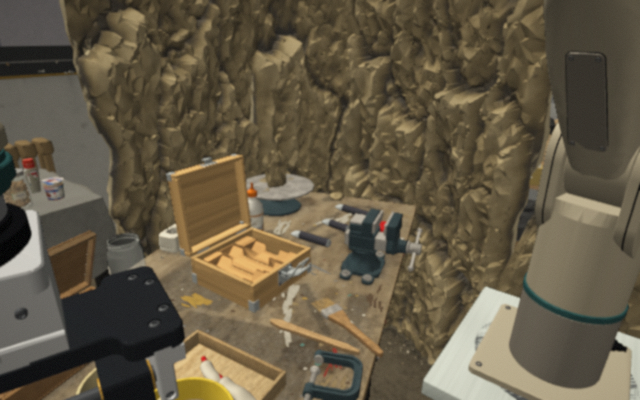

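View pics/side0.png

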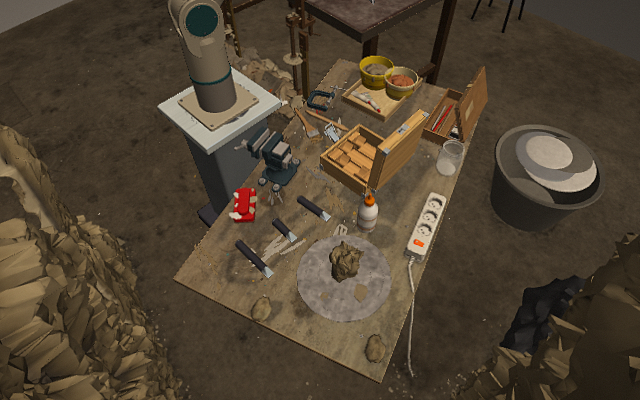

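```bash
cat > b.py <<'E'
from h import *
ps={n:ctrl.get_image(n) for n in ["scene","side"]}
cs={n:cam(p) for n,p in ps.items()}
for l in ["chisel_short","chisel_middle","chisel_long","cradle_short","cradle_middle","cradle_long","lid_edge","lever_tip","glue_bottle"]:
    a=[ctrl.regions_of(ps[n],l) for n in ps]
    if a[0] and a[1]: print(l,"tri",np.round(tri(list(cs.values()),[x[0]["at"] for x in a]),3))
    if a[1]:
        v,u=np.nonzero(a[1][0]["pixels"]); X=onz(cs["side"],np.c_[u,v],.02)[:,:2]; m=X.mean(0); w,V=np.linalg.eigh(np.cov((X-m).T)); 
        t=(X-m)@V[:,1]; print("   ",m.round(3),"yaw",np.degrees(np.arctan2(V[1,1],V[0,1])).round(1),"len",np.ptp(t).round(3))
o=ctrl.get_obs(); w=ctrl.get_image("wrist"); print(np.round(w["tool_from_camera"],3),w["intrinsics"])
big=cv2.resize(ps["side"]["img"][90:210,290:450],(800,600),interpolation=cv2.INTER_CUBIC); cv2.imwrite("pics/sidecrop.png",big[...,::-1])
E
python3 b.py
```

```text
chisel_short tri [0.517 0.056 0.12 ]
    [0.559 0.183] yaw 85.3 len 0.418
chisel_middle tri [ 0.548 -0.086  0.012]
    [ 0.56  -0.092] yaw -174.3 len 0.108
chisel_long tri [ 0.564 -0.296  0.015]
    [ 0.563 -0.304] yaw 179.8 len 0.139
cradle_short tri [0.548 0.076 0.038]
    [0.527 0.09 ] yaw -180.0 len 0.153
cradle_middle tri [0.523 0.165 0.054]
    [0.502 0.176] yaw 166.0 len 0.125
cradle_long tri [0.542 0.124 0.038]
    [0.514 0.131] yaw 173.9 len 0.132
lid_edge tri [0.651 0.131 0.15 ]
    [0.59  0.236] yaw 102.1 len 0.382
lever_tip tri [0.43  0.103 0.057]
    [0.398 0.148] yaw 153.2 len 0.068
glue_bottle tri [ 0.702 -0.038  0.069]
    [ 0.68  -0.006] yaw 123.9 len 0.125
[[ 0.001 -0.972 -0.236  0.067]
 [ 1.     0.001 -0.    -0.   ]
 [ 0.001 -0.236  0.972 -0.181]
 [ 0.     0.     0.     1.   ]] [[360.55839697   0.         323.48901858]
 [  0.         360.55839697 200.81717648]
 [  0.           0.           1.        ]]
```

View pics/sidecrop.png

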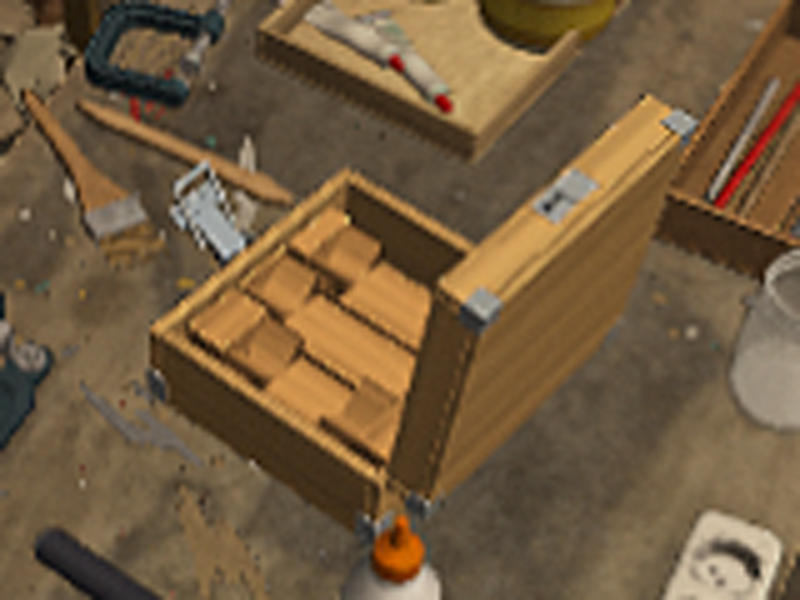

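Request:
jog_arm --steps "0 0 -0.9 0 0 -0.62 -1;0 0 -0.9 0 0 -0.62 -1;0 0 -0.9 0 0 -0.62 -1;0 0 -0.9 0 0 -0.62 -1;0 0 -0.9 0 0 -0.6 -1;-0.55 -1 0 0 0 0 -1;-0.55 -1 0 0 0 0 -1;-0.55 -1 0 0 0 0 -1;-0.55 -1 0 0 0 0 -1;-0.55 -1 0 0 0 0 -1;-0.55 -1 0 0 0 0 -1;-0.55 -1 0 0 0 0 -1"

```text
clock: 3.55
position: [0.3226, 0.4045, 0.3407]
tcp_rot: [0.0, 0.001, 1.0, 0.0]
ft_force: [1.3, 0.5, -0.8]
finger_gap: 0.0937
finger_force: 0.0
```

Request:
jog_arm --steps "-0.55 -1 0 0 0 0 -1;-0.55 -1 0 0 0 0 -1;-0.55 -1 0 0 0 0 -1;-0.55 -1 0 0 0 0 -1;-0.55 -1 0 0 0 0 -1;-0.55 -1 0 0 0 0 -1;-0.55 -1 0 0 0 0 -1;-0.55 -1 0 0 0 0 -1;-0.55 -1 0 0 0 0 -1;-0.55 -1 0 0 0 0 -1;-0.55 -1 0 0 0 0 -1;0 0 0 0 0 0 -1"

```text
clock: 4.55
position: [0.5058, 0.0681, 0.3407]
tcp_rot: [0.001, 0.006, 1.0, -0.002]
ft_force: [0.5, -0.2, -0.2]
finger_gap: 0.0938
finger_force: 0.0
```

```bash
cat > w.py <<'E'
import sys
from h import *
import pickle
n=sys.argv[1]
o=ctrl.get_obs(); w=ctrl.get_image("wrist"); c=cam(w,o); save(w,n)
pickle.dump((o,{k:w[k] for k in w}),open(f"pics/{n}.pkl","wb"))
print(o["position"],R.from_quat(np.array(o["tcp_rot"])[[1,2,3,0]]).as_matrix().round(3).tolist())
for l in sys.argv[2:]:
    for r in ctrl.regions_of(w,l)[:2]:
        if r["score"]<.3: continue
        v,u=np.nonzero(r["pixels"]); z=.022 if "chisel" in l else .03
        X=onz(c,np.c_[u,v],z)[:,:2]; m=X.mean(0); W,V=np.linalg.eigh(np.cov((X-m).T)); t=(X-m)@V
        print(l,round(r["score"],2),np.round(r["at"]),"mean",m.round(4),"mid", (m+V@((t.max(0)+t.min(0))/2)).round(4),"yaw",np.degrees(np.arctan(V[1,1]/V[0,1])).round(2),"size",np.ptp(t,axis=0).round(3))
E
python3 w.py w1 cradle_short cradle_middle cradle_long case lid_edge lever_tip loop_bar chisel_middle chisel_short
```

```text
[0.50581239 0.06807264 0.34071918] [[-1.0, 0.012, 0.003], [0.012, 1.0, -0.004], [-0.003, -0.004, -1.0]]
cradle_short 0.6 [331. 194.] mean [0.5493 0.0759] mid [0.5526 0.0763] yaw 1.93 size [0.043 0.158]
cradle_short 0.37 [362. 106.] mean [0.4286 0.1194] mid [0.4302 0.1175] yaw -8.49 size [0.039 0.049]
cradle_middle 0.78 [394. 190.] mean [0.546  0.1657] mid [0.5499 0.1672] yaw 2.22 size [0.049 0.159]
cradle_long 0.79 [363. 193.] mean [0.5482 0.1206] mid [0.5514 0.1216] yaw 2.13 size [0.045 0.16 ]
case 0.9 [364. 273.] mean [0.6554 0.1273] mid [0.6282 0.1398] yaw 5.02 size [0.293 0.44 ]
lid_edge 0.8 [368. 299.] mean [0.7422 0.1328] mid [0.7773 0.1374] yaw 48.31 size [0.267 0.324]
lever_tip 0.67 [122.  97.] mean [ 0.4116 -0.2037] mid [ 0.4106 -0.2051] yaw -46.81 size [0.072 0.111]
lever_tip 0.55 [365. 106.] mean [0.4288 0.1192] mid [0.4308 0.118 ] yaw -6.04 size [0.039 0.048]
loop_bar 0.8 [367.  94.] mean [0.4194 0.1213] mid [0.4231 0.1213] yaw -78.6 size [0.031 0.041]
chisel_middle 0.69 [217. 198.] mean [ 0.5501 -0.0863] mid [ 0.5511 -0.0863] yaw 3.84 size [0.024 0.104]
chisel_short 0.71 [215. 197.] mean [ 0.5515 -0.086 ] mid [ 0.5524 -0.086 ] yaw 4.15 size [0.022 0.102]
chisel_short 0.61 [148. 194.] mean [ 0.5471 -0.187 ] mid [ 0.5483 -0.1872] yaw -2.54 size [0.027 0.085]
```

View pics/w1.png

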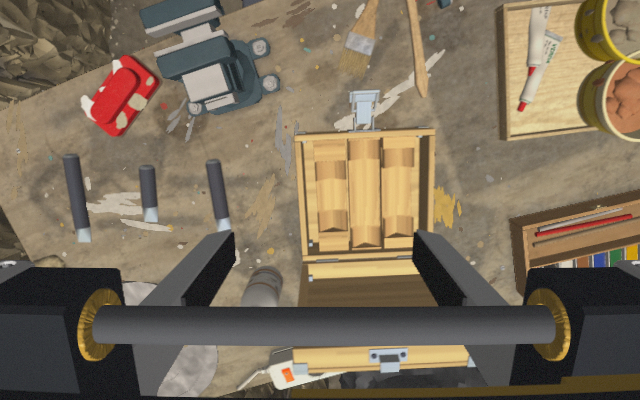

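Request:
jog_arm --steps "0 -0.9 0.3 0 0 0 -1;0 -0.9 0.3 0 0 0 -1;0 -0.9 0.3 0 0 0 -1;0 -0.9 0.3 0 0 0 -1;0 -0.9 0.3 0 0 0 -1;0 -0.9 0.3 0 0 0 -1;0 -0.9 0.3 0 0 0 -1;0 -0.9 0.3 0 0 0 -1;0 -0.9 0.3 0 0 0 -1;0 0 0 0 0 0 -1"

```text
clock: 5.88
position: [0.501, -0.1729, 0.2581]
tcp_rot: [-0.001, 0.004, 1.0, -0.002]
ft_force: [0.8, -0.8, -0.1]
finger_gap: 0.0945
finger_force: 0.0
```

```bash
python3 w.py w2 chisel_short chisel_middle chisel_long red_float
cat > fit.py <<'E'
from h import *
import pickle
from scipy.optimize import minimize
def case_pts():
    L=[]
    def seg(a,b): 
        n=int(np.linalg.norm(np.subtract(b,a))/.002)+2; L.append(np.linspace(a,b,n))
    for hx,hy in [(.085,.089),(.077,.081)]:
        z=.062
        seg((-hx,-hy,z),(-hx,hy,z)); seg((-hx,-hy,z),(hx-.01,-hy,z)); seg((-hx,hy,z),(hx-.01,hy,z))
    for y,b in [(-.045,.0485),(0,.0735),(.045,.061)]:
        for s in(-1,1):
            seg((s*b,y-.017,.033),(s*b,y+.017,.033)); 
    return np.vstack(L)
if __name__=="__main__":
    o,w=pickle.load(open("pics/w1.pkl","rb")); c=cam(w,o)
    e=cv2.Canny(cv2.cvtColor(w["img"],cv2.COLOR_RGB2GRAY),60,150); dt=np.minimum(cv2.distanceTransform(255-e,cv2.DIST_L2,5),6)
    P=case_pts()
    def T(p): return np.c_[P[:,:2]@np.array([[np.cos(p[2]),np.sin(p[2])],[-np.sin(p[2]),np.cos(p[2])]])+p[:2],P[:,2]]
    f=lambda p: cv2.remap(dt,*[a.astype(np.float32) for a in proj(c,T(p)).T],cv2.INTER_LINEAR).mean()
    best=min((minimize(f,[x,y,a],method="Nelder-Mead",options=dict(initial_simplex=[[x,y,a],[x+.006,y,a],[x,y+.006,a],[x,y,a+.03]])) for x in(.535,.545,.555) for y in(.115,.121,.127) for a in(0,.04,.08)),key=lambda r:r.fun)
    print(best.x,np.degrees(best.x[2]),best.fun)
    im=w["img"][...,::-1].copy()
    for u,v in proj(c,T(best.x)): cv2.circle(im,(int(round(u)),int(round(v))),0,(255,0,255),-1)
    cv2.imwrite("pics/fit.png",cv2.resize(im[70:280,240:480],(800,600)[0:2],interpolation=cv2.INTER_NEAREST) if 0 else cv2.resize(im[85:275,260:460],None,fx=3,fy=3,interpolation=cv2.INTER_NEAREST))
    # vise points at assumed heights
    for z in (0.06,.1,.14): print("vise",z,onz(c,[[200,100],[265,45],[280,85],[230,110]],z).round(3).tolist())
    ps={n:ctrl.get_image(n) for n in ["side"]}; cs=cam(ps["side"])
    o2,w2=pickle.load(open("pics/w2.pkl","rb"))
    ww=ctrl.get_image("wrist"); c2=cam(ww,ctrl.get_obs())
    for l in ["chisel_short","chisel_middle","chisel_long"]:
        a=ctrl.regions_of(ps["side"],l); b=ctrl.regions_of(ww,l)
        if a and b:
            print(l,[(np.round(x["at"]),round(x["score"],2)) for x in a[:2]],"tri",tri([cs,c2],[a[0]["at"],b[0]["at"]]).round(4))
E
python3 fit.py
```

```text
[ 0.50102123 -0.17294044  0.25813702] [[-1.0, 0.008, -0.003], [0.008, 1.0, -0.003], [0.003, -0.003, -1.0]]
chisel_short 0.75 [313. 209.] mean [ 0.5457 -0.1918] mid [ 0.5466 -0.1916] yaw -2.72 size [0.021 0.085]
chisel_middle 0.58 [391. 214.] mean [ 0.551 -0.091] mid [ 0.5521 -0.0912] yaw 5.04 size [0.022 0.109]
chisel_long 0.72 [215. 196.] mean [ 0.5285 -0.2997] mid [ 0.53   -0.2997] yaw -1.05 size [0.022 0.086]
chisel_long 0.55 [540. 210.] mean [0.5482 0.0857] mid [0.5575 0.0887] yaw 0.64 size [0.058 0.165]
red_float 0.96 [288.  96.] mean [ 0.4117 -0.2123] mid [ 0.4117 -0.2134] yaw -46.1 size [0.069 0.104]
[0.54743561 0.12119218 0.03650007] 2.0913000671256974 0.947064995765686
vise 0.06 [[0.421, -0.087, 0.06], [0.358, -0.003, 0.06], [0.405, 0.014, 0.06], [0.434, -0.05, 0.06]]
vise 0.1 [[0.422, -0.073, 0.1], [0.365, 0.004, 0.1], [0.407, 0.019, 0.1], [0.434, -0.04, 0.1]]
vise 0.14 [[0.424, -0.06, 0.14], [0.372, 0.01, 0.14], [0.41, 0.023, 0.14], [0.434, -0.029, 0.14]]
chisel_short [(array([283., 228.]), 0.64), (array([328., 129.]), 0.2)] tri [ 0.5452 -0.1368  0.0026]
chisel_middle [(array([312., 205.]), 0.75)] tri [ 0.5538 -0.0886  0.0201]
chisel_long [(array([257., 257.]), 0.94)] tri [ 0.5491 -0.3035  0.0027]
```

View pics/fit.png

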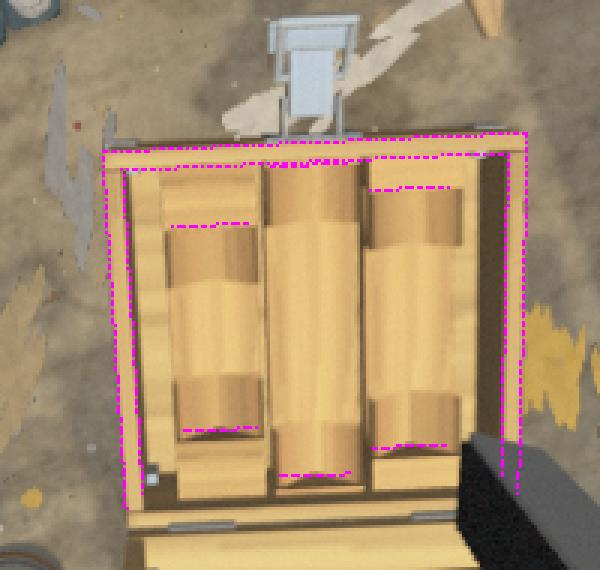

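View pics/w2.png

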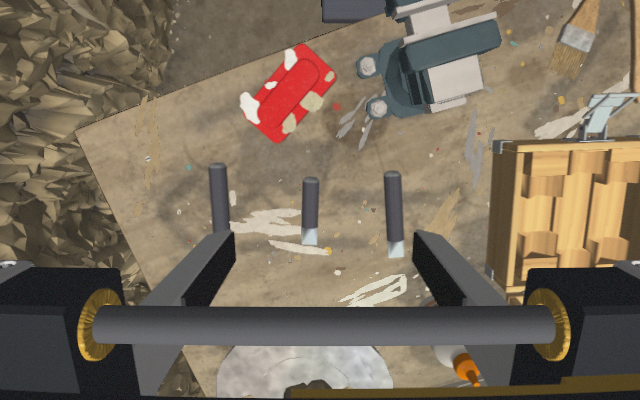

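```bash
cat > go.py <<'E'
import sys
from h import *
# target x y z yaw(deg, CCW from above; 0: tool y = world y) -> turn (units) then shift (units) in turned frame
def go(x,y,z,yaw):
    o=ctrl.get_obs(); M=R.from_quat(np.array(o["tcp_rot"])[[1,2,3,0]])
    t=np.radians(yaw); G=R.from_matrix(np.array([[-np.cos(t),-np.sin(t),0],[-np.sin(t),np.cos(t),0],[0,0,-1.]]))
    rv=(M.inv()*G).as_rotvec(degrees=True)/6
    sh=G.inv().apply(np.array([x,y,z])-o["position"])/.03
    print("turn",rv.round(2),"shift",sh.round(2),"pos",np.round(o["position"],4),"t",round(o["clock"],1))
if __name__=="__main__": go(*map(float,sys.argv[1:5]))
E
python3 go.py .556 -.0892 .004 4.5
python3 - <<'E'
from h import *
import pickle
o,w=pickle.load(open("pics/w1.pkl","rb")); c=cam(w,o)
print(onz(c,[[70,155],[84,240],[148,165],[151,222],[212,160],[224,230]],.0126).round(4))
E
```

```text
turn [ 0.    0.   -0.76] shift [-1.97  2.44  8.52] pos [ 0.5029 -0.1668  0.2596] t 6.5
[[ 0.4912 -0.3012  0.0126]
 [ 0.6213 -0.3023  0.0126]
 [ 0.5076 -0.1864  0.0126]
 [ 0.5932 -0.1927  0.0126]
 [ 0.5018 -0.0926  0.0126]
 [ 0.6064 -0.0834  0.0126]]
```

Request:
jog_arm --steps "0 0 0 0 0 -0.76 -0.2;-0.49 0.61 1 0 0 0 -0.2;-0.49 0.61 1 0 0 0 -0.2;-0.49 0.61 1 0 0 0 -0.2;-0.5 0.61 1 0 0 0 -0.2;0 0 1 0 0 0 -0.2;0 0 1 0 0 0 -0.2;0 0 1 0 0 0 -0.2;0 0 0.7 0 0 0 -0.2;0 0 0.4 0 0 0 -0.2;0 0 0.2 0 0 0 -0.2;0 0 0 0 0 0 -0.2" --force 30

```text
clock: 7.53
position: [0.5556, -0.0896, 0.0097]
tcp_rot: [-0.001, -0.039, 0.999, 0.0]
ft_force: [-0.4, -0.5, 0.5]
finger_gap: 0.0562
finger_force: 0.0
```

```bash
python3 go.py .556 -.0892 .004 4.5; python3 w.py w3 chisel_middle
```

```text
turn [ 0.   -0.01 -0.  ] shift [-0.02  0.01  0.19] pos [ 0.5556 -0.0896  0.0097] t 7.5
[ 0.55556815 -0.08955882  0.00969651] [[-0.997, -0.078, -0.001], [-0.078, 0.997, 0.0], [0.001, 0.0, -1.0]]
chisel_middle 0.58 [325. 224.] mean [ 0.5406 -0.0902] mid [ 0.5428 -0.0901] yaw 4.86 size [0.019 0.086]
```

Request:
jog_arm --steps "0 0 0.18 0 0 0 -0.2;0 0 0 0 0 0 1;0 0 0 0 0 0 1;0 0 0 0 0 0 1;0 0 0 0 0 0 1;0 0 -0.6 0 0 0 1;0 0 -1 0 0 0 1;0 0 -1 0 0 0 1;0 0 -1 0 0 0 1;0 0 -0.6 0 0 0 1;0 0 0 0 0 0 1;0 0 0 0 0 0 1" --force 30

```text
clock: 8.63
position: [0.5566, -0.0895, 0.1321]
tcp_rot: [0.001, -0.039, 0.999, -0.0]
ft_force: [-0.2, 1.2, -1.0]
finger_gap: 0.0007
finger_force: 0.0
```

```bash
python3 go.py .5458 .1662 .038 2.1; python3 w.py w4 chisel_middle; python3 - <<'E'
from h import *
import pickle
o,w=pickle.load(open("pics/w4.pkl","rb")); c=cam(w,o)
# project chisel ends in tool frame at z axis 7mm behind TCP
q=np.array(o["tcp_rot"]);M=R.from_quat(q[[1,2,3,0]]).as_matrix()
for x in(-.06,-.055,-.05,.05,.055,.06): print(x,proj(c,o["position"]+M@np.array([x,0,-.007])).round(1))
cv2.imwrite("pics/w4c.png",w["img"][80:380,160:480,::-1].repeat(2,0).repeat(2,1)[:600])
E
```

```text
turn [-0.    0.02  0.4 ] shift [0.05 8.53 3.14] pos [ 0.5566 -0.0895  0.1321] t 8.6
[ 0.55663173 -0.08950886  0.13206022] [[-0.997, -0.078, 0.002], [-0.078, 0.997, -0.0], [-0.002, -0.0, -1.0]]
chisel_middle 0.67 [326. 179.] mean [ 0.5414 -0.0902] mid [ 0.5435 -0.09  ] yaw 4.69 size [0.02  0.086]
-0.06 [[324.6 349.4]]
-0.055 [[324.6 341.6]]
-0.05 [[324.6 333.7]]
0.05 [[325.  149.8]]
0.055 [[325.  139.3]]
0.06 [[325.  128.6]]
```

View pics/w4c.png

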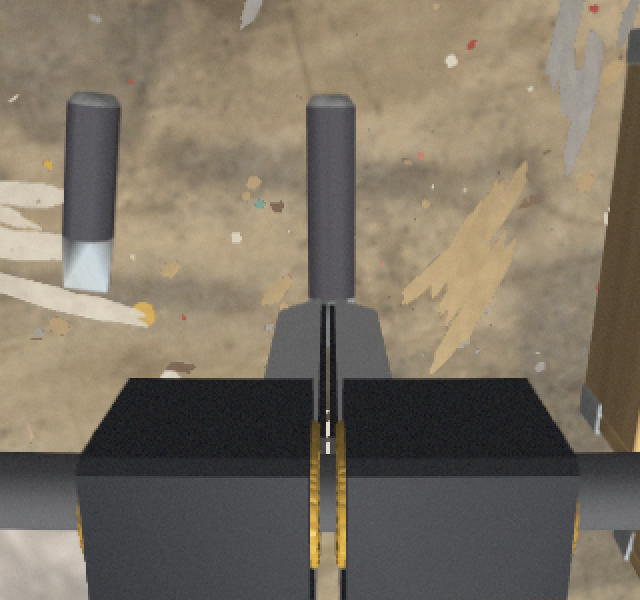

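Request:
jog_arm --steps "0 0 0 0 0 0 -0.3;0 0 0.5 0 0 0 -0.3;0 0 1 0 0 0 -0.3;0 0 1 0 0 0 -0.3;0 0 0.9 0 0 0 -0.3;0 0 0.5 0 0 0 -0.3;0 0 0.25 0 0 0 -0.3;0 0 0.13 0 0 0 -0.3;0 0 0 0 0 0 0.5;0 0 0 0 0 0 1;0 0 0 0 0 0 1;0 0 0 0 0 0 1" --force 40

```text
clock: 9.73
position: [0.5568, -0.0896, 0.0037]
tcp_rot: [0.001, -0.039, 0.999, -0.0]
ft_force: [-0.4, 0.1, 0.6]
finger_gap: 0.0307
finger_force: 0.0
```

Request:
jog_arm --steps "0 0 0 0 0 0 1;0 0 0 0 0 0 1"

```text
clock: 9.9
position: [0.5565, -0.0893, 0.0034]
tcp_rot: [0.001, -0.039, 0.999, 0.0]
ft_force: [-0.4, -0.1, 4.0]
finger_gap: 0.0197
finger_force: 40.0
```

Request:
jog_arm --steps "0 0 -0.6 0 0 0 1;0 0 -1 0 0 0 1;0 0 -1 0 0 0 1;0 0.5 -1 0 0 0 1;0 1 -0.6 0 0 0.4 1;0 1 0 0 0 0 1;0 1 0 0 0 0 1;0 1 0 0 0 0 1;0 1 0 0 0 0 1;0 1 0 0 0 0 1;0 0.4 0 0 0 0 1;0 0 0 0 0 0 1"

```text
clock: 10.9
position: [0.5457, 0.1217, 0.1284]
tcp_rot: [-0.0, -0.021, 1.0, 0.001]
ft_force: [-0.0, 0.3, -2.4]
finger_gap: 0.0194
finger_force: 40.0
```

```bash
python3 go.py .5483 .1663 .038 2.1; cat >> fit.py <<'E'
E
sed -i 's/    # vise points.*/    import sys; sys.exit()/; s#open("pics/w1.pkl"#open(f"pics/{sys.argv[1]}.pkl"#; s/^import pickle/import pickle,sys/' fit.py; python3 w.py w5 chisel_middle; python3 fit.py w5
```

```text
turn [ 0.02 -0.01  0.06] shift [-0.14  1.48  3.01] pos [0.5457 0.1217 0.1284] t 10.9
[0.54568408 0.12171224 0.12835307] [[-0.999, -0.043, -0.001], [-0.043, 0.999, 0.002], [0.001, 0.002, -1.0]]
chisel_middle 0.8 [323. 221.] mean [0.5666 0.1222] mid [0.5699 0.1224] yaw 2.36 size [0.035 0.148]
[0.54798965 0.11977514 0.03931181] 2.252400643847603 1.491866111755371
```

```bash
cat > held.py <<'E'
import sys
from h import *
import pickle
l,L=sys.argv[2],float(sys.argv[3])
o=ctrl.get_obs(); w=ctrl.get_image("wrist"); c=cam(w,o); save(w,sys.argv[1])
M=R.from_quat(np.array(o["tcp_rot"])[[1,2,3,0]]).as_matrix()
r=ctrl.regions_of(w,l)[0]; v,u=np.nonzero(r["pixels"]); k=abs(u-np.median(u))<8; v0=v[k].min(); u0=u[k][v[k]<v0+4].mean()
zt=o["position"][2]+.0066+.003
X=onz(c,[u0,v0],zt)[0]; t=M.T@(X-o["position"]); print(r["score"],"near end px",u0,v0,"tool x",t.round(4),"=> chisel mid tool x",round(t[0]-L/2,4))
E
python3 held.py w6 chisel_middle .110; python3 go.py .5483 .166 .038 2.1
```

```text
0.69 near end px 323.0 137 tool x [ 0.0562 -0.0009 -0.0096] => chisel mid tool x 0.0012
turn [-0.01 -0.   -0.03] shift [-0.12  1.71  3.02] pos [0.5466 0.1147 0.1287] t 11.1
```

View pics/w6.png

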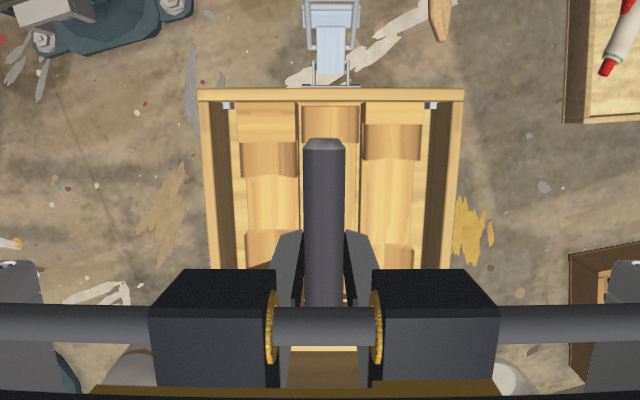

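Request:
jog_arm --steps "-0.05 0.5 0 0 0 -0.03 1;-0.05 0.5 0 0 0 0 1;0 0.4 0 0 0 0 1;0 0.2 0.2 0 0 0 1;0 0.09 0.5 0 0 0 1;0 0 0.8 0 0 0 1;0 0 0.7 0 0 0 1;0 0 0.4 0 0 0 1;0 0 0.2 0 0 0 1;0 0 0 0 0 0 1;0 0 0 0 0 0 1"

```text
clock: 12.02
position: [0.5481, 0.1675, 0.0449]
tcp_rot: [0.0, -0.019, 1.0, -0.0]
ft_force: [-1.1, 0.3, -1.7]
finger_gap: 0.0194
finger_force: 40.0
```

```bash
python3 go.py .548 .1655 .0375 2.1; python3 w.py w7; python3 fit.py w7
```

```text
turn [-0.    0.    0.02] shift [ 0.   -0.07  0.25] pos [0.5481 0.1675 0.0449] t 12.0
[0.54805315 0.16753788 0.04493608] [[-0.999, -0.039, 0.0], [-0.039, 0.999, -0.0], [-0.0, -0.0, -1.0]]
[0.54733352 0.12016993 0.03644616] 2.088211364118023 1.9230570793151855
```

Request:
jog_arm --steps "0 -0.07 0.15 0 0 0 1;0 0 0.1 0 0 0 1;0 0 0 0 0 0 1;0 0 0 0 0 0 0.25;0 0 0 0 0 0 0.25;0 0 -0.4 0 0 0 0.25;0 0 -0.9 0 0 0 0.25;0 0 -1 0 0 0 0.25;0 0 -1 0 0 0 0;0 -0.5 -0.5 0 0 0 -0.2;0 -0.5 0 0 0 0 -0.2;0 0 0 0 0 0 -0.2"

```text
clock: 13.07
position: [0.5501, 0.1326, 0.1537]
tcp_rot: [0.002, -0.018, 1.0, -0.001]
ft_force: [0.3, -0.1, 0.0]
finger_gap: 0.0557
finger_force: 0.0
```

```bash
python3 w.py w8 chisel_middle; python3 go.py .555 -.192 .003 -2.6;python3 go.py .556 -.302 .003 -.5
```

```text
[0.5501026  0.13256713 0.15371906] [[-0.999, -0.036, 0.004], [-0.036, 0.999, -0.001], [-0.004, -0.001, -1.0]]
chisel_middle 0.8 [365. 192.] mean [0.55   0.1684] mid [0.5526 0.1687] yaw 2.35 size [0.024 0.118]
turn [0.01 0.   0.8 ] shift [ -0.7  -10.91   4.96] pos [0.5488 0.1359 0.1518] t 13.2
turn [0.01 0.   0.45] shift [ -0.37 -14.59   4.96] pos [0.5488 0.1359 0.1518] t 13.2
```

View pics/w8.png

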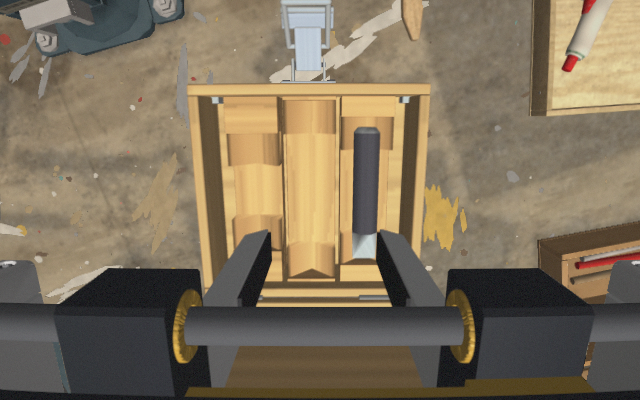

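Request:
jog_arm --steps "0 0 0 0 0 0.45 -0.2;-0.04 -1 0 0 0 0 -0.2;-0.04 -1 0 0 0 0 -0.2;-0.04 -1 0 0 0 0 -0.2;-0.04 -1 0 0 0 0 -0.2;-0.03 -1 0 0 0 0 -0.2;-0.03 -1 0 0 0 0 -0.2;-0.03 -1 0 0 0 0 -0.2;-0.03 -1 0 0 0 0 -0.2;-0.03 -1 0 0 0 0 -0.2;-0.03 -1 0 0 0 0 -0.2;-0.03 -1 0 0 0 0 -0.2"

```text
clock: 14.17
position: [0.5575, -0.1938, 0.1504]
tcp_rot: [-0.001, 0.003, 1.0, 0.001]
ft_force: [0.3, -0.9, 0.3]
finger_gap: 0.0561
finger_force: 0.0
```

Request:
jog_arm --steps "0 -1 0 0 0 0 -0.2;0 -1 0.3 0 0 0 -0.2;0 -0.7 0.6 0 0 0 -0.2;0 -0.5 0.6 0 0 0 -0.2;0 -0.3 0.5 0 0 0 -0.2;0 -0.1 0.3 0 0 0 -0.2;0 0 0.2 0 0 0 -0.2;0 0 0 0 0 0 -0.2;0 0 0 0 0 0 -0.2"

```text
clock: 14.92
position: [0.5573, -0.3003, 0.0761]
tcp_rot: [-0.0, 0.003, 1.0, 0.001]
ft_force: [0.1, -0.8, 0.7]
finger_gap: 0.0565
finger_force: 0.0
```

```bash
sed -i 's/(r\["at"\]),"mean"/(r["at"]),"mean"/; s/z=.022 if "chisel"/z=.0126 if "chisel"/' w.py; python3 w.py w9 chisel_long chisel_short; python3 go.py .556 -.302 .003 -.5
```

```text
[ 0.55732068 -0.30026129  0.07614274] [[-1.0, 0.006, -0.0], [0.006, 1.0, 0.001], [0.0, 0.001, -1.0]]
chisel_long 0.59 [318. 204.] mean [ 0.5523 -0.303 ] mid [ 0.5568 -0.3033] yaw -0.3 size [0.021 0.134]
chisel_short 0.6 [480. 195.] mean [ 0.5481 -0.1928] mid [ 0.5502 -0.1929] yaw -2.62 size [0.025 0.086]
turn [-0.    0.02  0.02] shift [ 0.06 -0.02  2.47] pos [ 0.5577 -0.3014  0.0772] t 15.1
```

Request:
jog_arm --steps "0 -0.05 0.7 0 0 0 -0.2;0 0 0.9 0 0 0 -0.2;0 0 0.5 0 0 0 -0.2;0 0 0.25 0 0 0 -0.2;0 0 0.12 0 0 0 -0.2;0 0 0 0 0 0 0.3;0 0 0 0 0 0 1;0 0 0 0 0 0 1;0 0 0 0 0 0 1;0 0 0 0 0 0 1;0 0 0 0 0 0 1" --force 40

```text
clock: 15.98
position: [0.5569, -0.3034, 0.0026]
tcp_rot: [0.0, 0.004, 1.0, 0.0]
ft_force: [0.1, 1.3, 2.3]
finger_gap: 0.02
finger_force: 4.9
```

```bash
python3 go.py .547 .120 .12 2.1
```

```text
turn [ 0.    0.01 -0.42] shift [-0.19 14.12 -3.91] pos [ 0.5569 -0.3034  0.0026] t 16.0
```

Request:
jog_arm --steps "0 0 0 0 0 0 1;0 0 -0.5 0 0 0 1;0 0 -1 0 0 0 1;0 0 -1 0 0 0 1;0 0.5 -1 0 0 -0.42 1;0 1 -0.6 0 0 0 1;-0.02 1 0 0 0 0 1;-0.02 1 0 0 0 0 1;-0.02 1 0 0 0 0 1;-0.02 1 0 0 0 0 1;-0.02 1 0 0 0 0 1;-0.02 1 0 0 0 0 1"

```text
clock: 16.98
position: [0.5519, -0.0773, 0.1247]
tcp_rot: [-0.001, -0.018, 1.0, 0.0]
ft_force: [0.3, 0.8, -3.1]
finger_gap: 0.0195
finger_force: 40.0
```

Request:
jog_arm --steps "-0.02 1 0 0 0 0 1;-0.02 1 0 0 0 0 1;-0.02 1 0 0 0 0 1;-0.01 1 0 0 0 0 1;0 0.9 0 0 0 0 1;0 0.7 0 0 0 0 1;0 0.5 0 0 0 0 1;0 0.3 0 0 0 0 1;0 0.1 0 0 0 0 1;0 0 0 0 0 0 1;0 0 0 0 0 0 1"

```text
clock: 17.9
position: [0.5477, 0.1148, 0.125]
tcp_rot: [-0.0, -0.018, 1.0, -0.001]
ft_force: [-1.1, -0.3, -2.2]
finger_gap: 0.0193
finger_force: 40.0
```

```bash
python3 held.py w10 chisel_long .135; python3 go.py .5475 .1205 .0375 2.1
```

```text
0.92 near end px 323.0 113 tool x [ 0.0672 -0.0009 -0.0096] => chisel mid tool x -0.0003
turn [-0.01 -0.   -0.02] shift [0.   0.2  2.92] pos [0.5479 0.1144 0.1251] t 18.0
```

Request:
jog_arm --steps "0 0.1 0.4 0 0 -0.02 1;0 0.1 0.8 0 0 0 1;0 0 0.8 0 0 0 1;0 0 0.4 0 0 0 1;0 0 0.3 0 0 0 1;0 0 0.15 0 0 0 1;0 0 0.07 0 0 0 1;0 0 0 0 0 0 1;0 0 0 0 0 0 1"

```text
clock: 18.75
position: [0.5482, 0.1222, 0.0382]
tcp_rot: [0.001, -0.019, 1.0, 0.0]
ft_force: [0.1, 0.0, -3.0]
finger_gap: 0.0196
finger_force: 40.0
```

```bash
python3 go.py .5475 .1205 .0375 2.1;python3 go.py .5475 -.192 .0375 -2.6
```

```text
turn [0.   0.01 0.01] shift [ 0.02 -0.05  0.02] pos [0.5482 0.1222 0.0382] t 18.8
turn [0.   0.01 0.8 ] shift [ -0.45 -10.46   0.02] pos [0.5482 0.1222 0.0382] t 18.8
```

Request:
jog_arm --steps "0 -0.04 0.04 0 0 0 1;0 0 0 0 0 0 0.3;0 0 0 0 0 0 0.3;0 0 -0.4 0 0 0 0.3;0 0 -0.9 0 0 0 0.3;0 0 -1 0 0 0 0.3;0 -0.5 -0.8 0 0 0 0;0 -1 -0.2 0 0 0.4 -0.2;0 -1 0 0 0 0.4 -0.2;0 -1 0 0 0 0 -0.2;-0.03 -1 0 0 0 0 -0.2;-0.03 -1 0 0 0 0 -0.2"

```text
clock: 19.75
position: [0.5471, -0.0451, 0.1368]
tcp_rot: [0.001, 0.022, 1.0, 0.0]
ft_force: [0.4, -0.2, 0.2]
finger_gap: 0.0566
finger_force: 0.0
```

Request:
jog_arm --steps "-0.03 -1 0 0 0 0 -0.2;-0.03 -1 0 0 0 0 -0.2;-0.03 -1 0 0 0 0 -0.2;-0.03 -0.9 0.2 0 0 0 -0.2;-0.03 -0.6 0.5 0 0 0 -0.2;0 -0.4 0.5 0 0 0 -0.2;0 -0.2 0.3 0 0 0 -0.2;0 0 0.1 0 0 0 -0.2;0 0 0 0 0 0 -0.2;0 0 0 0 0 0 -0.2"

```text
clock: 20.58
position: [0.545, -0.1955, 0.0879]
tcp_rot: [0.0, 0.022, 1.0, 0.0]
ft_force: [0.7, -0.4, -0.8]
finger_gap: 0.0565
finger_force: 0.0
```

```bash
python3 w.py w11 chisel_short; python3 go.py .5515 -.1925 .003 -2.6
```

```text
[ 0.54503429 -0.19550049  0.08785828] [[-0.999, 0.044, 0.001], [0.044, 0.999, 0.001], [-0.001, 0.001, -1.0]]
chisel_short 0.85 [332. 209.] mean [ 0.5482 -0.1922] mid [ 0.5497 -0.192 ] yaw -2.21 size [0.021 0.086]
turn [0.   0.01 0.02] shift [-0.2   0.11  2.84] pos [ 0.5453 -0.1957  0.0881] t 20.7
```

Request:
jog_arm --steps "-0.15 0.12 0.7 0 0 0 -0.2;0 0 0.9 0 0 0 -0.2;0 0 0.6 0 0 0 -0.2;0 0 0.35 0 0 0 -0.2;0 0 0.19 0 0 0 -0.2;0 0 0.1 0 0 0 0.2;0 0 0 0 0 0 1;0 0 0 0 0 0 1;0 0 0 0 0 0 1;0 0 0 0 0 0 1;0 0 0 0 0 0 1;0 0 0 0 0 0 1" --force 40

```text
clock: 21.68
position: [0.5496, -0.1933, 0.0027]
tcp_rot: [0.0, 0.023, 1.0, 0.0]
ft_force: [-0.0, 0.9, 3.8]
finger_gap: 0.0193
finger_force: 40.0
```

```bash
python3 go.py .549 .0755 .12 2.1
```

```text
turn [ 0.    0.01 -0.78] shift [-0.31  8.95 -3.91] pos [ 0.5496 -0.1933  0.0027] t 21.7
```

Request:
jog_arm --steps "0 0 -0.5 0 0 0 1;0 0 -1 0 0 0 1;0 0 -1 0 0 0 1;-0.04 0.5 -1 0 0 -0.78 1;-0.04 1 -0.5 0 0 0 1;-0.04 1 0 0 0 0 1;-0.04 1 0 0 0 0 1;-0.04 1 0 0 0 0 1;-0.04 1 0 0 0 0 1;-0.04 1 0 0 0 0 1;-0.04 0.9 0 0 0 0 1;0 0.7 0 0 0 0 1"

```text
clock: 22.68
position: [0.5506, 0.0525, 0.1218]
tcp_rot: [-0.0, -0.019, 1.0, 0.0]
ft_force: [-0.7, 0.3, -1.3]
finger_gap: 0.0194
finger_force: 40.0
```

Request:
jog_arm --steps "0 0.5 0 0 0 0 1;0 0.2 0 0 0 0 1;0 0.1 0 0 0 0 1;0 0 0 0 0 0 1;0 0 0 0 0 0 1"

```text
clock: 23.1
position: [0.5503, 0.072, 0.1221]
tcp_rot: [-0.0, -0.017, 1.0, -0.0]
ft_force: [0.2, -0.7, -1.2]
finger_gap: 0.0194
finger_force: 40.0
```

```bash
python3 held.py w12 chisel_short .085; python3 go.py .549 .0755 .0375 2.1
```

```text
0.43 near end px 384.8888888888889 0 tool x [ 0.1156  0.0261 -0.0096] => chisel mid tool x 0.0731
turn [-0.01  0.   -0.02] shift [0.04 0.12 2.82] pos [0.5503 0.0718 0.1221] t 23.2
```

Request:
jog_arm --steps "0.03 0.1 0.4 0 0 -0.02 1;0 0 0.8 0 0 0 1;0 0 0.7 0 0 0 1;0 0 0.4 0 0 0 1;0 0 0.3 0 0 0 1;0 0 0.15 0 0 0 1;0 0 0.05 0 0 0 1;0 0 0 0 0 0 1;0 0 0 0 0 0 1"

```text
clock: 23.95
position: [0.5499, 0.0763, 0.0388]
tcp_rot: [0.001, -0.019, 1.0, 0.0]
ft_force: [0.4, 0.4, -1.4]
finger_gap: 0.0194
finger_force: 40.0
```

```bash
python3 go.py .549 .0755 .0375 2.1
```

```text
turn [0.   0.01 0.01] shift [ 0.03 -0.03  0.04] pos [0.5499 0.0763 0.0388] t 23.9
```

Request:
jog_arm --steps "0 0 0.04 0 0 0 1;0 0 0 0 0 0 0.3;0 0 0 0 0 0 0.3;0 0 -0.4 0 0 0 0.3;0 0 -0.9 0 0 0 0.3;0 0 -1 0 0 0 0.3;0 0.3 -1 0 0 0 0.3;0 0.5 -1 0 0 0 0.3;0 0.4 -0.7 0 0 0 0.3;0 0.2 -0.3 0 0 0 0.3;0 0 0 0 0 0 0.3;0 0 0 0 0 0 0.3"

```text
clock: 24.95
position: [0.5473, 0.1183, 0.1959]
tcp_rot: [0.0, -0.02, 1.0, -0.0]
ft_force: [0.2, 0.8, -0.0]
finger_gap: 0.0326
finger_force: 0.0
```

```bash
sed -i 's/z=.0126 if/z=.048 if/' w.py; python3 w.py w13 chisel_short chisel_middle chisel_long; python3 go.py .712 .126 .27 2.1
```

```text
[0.5472646  0.11831874 0.19586298] [[-0.999, -0.039, 0.0], [-0.039, 0.999, -0.0], [-0.0, -0.0, -1.0]]
chisel_short 0.93 [281. 183.] mean [0.5474 0.0754] mid [0.5492 0.0754] yaw 1.96 size [0.021 0.084]
chisel_short 0.63 [325. 358.] mean [0.7175 0.1244] mid [0.7053 0.1245] yaw 2.24 size [0.131 0.129]
chisel_middle 0.83 [378. 183.] mean [0.5394 0.1649] mid [0.5428 0.1651] yaw 2.72 size [0.022 0.1  ]
chisel_long 0.6 [323. 186.] mean [0.545  0.1204] mid [0.5482 0.1205] yaw 2.55 size [0.02  0.132]
turn [-0.01 -0.03  0.  ] shift [-5.52  0.09 -2.52] pos [0.5467 0.1172 0.1944] t 25.1
```

Request:
jog_arm --steps "0 0 -1 0 0 0 0.3;-0.3 0 -1 0 0 0 0.3;-0.8 0 -0.8 0 0 0 0.3;-1 0 0 0 0 0 0.3;-1 0 0 0 0 0 0.3;-1 0 0 0 0 0 0.3;-0.9 0 0 0 0 0 0.3;-0.5 0.09 0 0 0 0 0.3;-0.3 0 0 0 0 0 0.3;0 0 0 0 0 0 0.3;0 0 0 0 0 0 0.3"

```text
clock: 26.07
position: [0.7209, 0.1268, 0.2779]
tcp_rot: [-0.001, -0.019, 1.0, -0.0]
ft_force: [0.2, -0.6, 0.6]
finger_gap: 0.0326
finger_force: 0.0
```

```bash
python3 - <<'E'
from h import *
s=ctrl.get_image("side"); cs=cam(s)
r=ctrl.regions_of(s,"lid_edge")[0]; print(r["score"],r["at"])
# lid far-edge prediction vs mask extremes for theta
m=r["pixels"]
def lid(th):
    a=.0365; C=np.array([.5477,.1205]); pts=[]
    for y in(-.089,.089):
        for d in(0,.17):
            for h in(0,.03):
                x=.085-d*np.cos(th)+h*np.sin(th); z=.062+d*np.sin(th)+h*np.cos(th)
                pts.append([C[0]+x*np.cos(a)-y*np.sin(a),C[1]+x*np.sin(a)+y*np.cos(a),z])
    return np.array(pts)
for th in(1.5,1.55,1.6,1.65,1.7):
    k=np.zeros(m.shape,np.uint8); cv2.fillConvexPoly(k,cv2.convexHull(proj(cs,lid(th)).round().astype(np.int32)),1)
    print(th,(m&(k>0)).sum()/(m|(k>0)).sum(), lid(th)[[3,7]].mean(0))
E
python3 go.py .715 .126 .185 2.1
```

```text
0.62 [395.8, 149.1]
1.5 0.665150454863541 [0.65053099 0.124255   0.23369626]
1.55 0.7012750455373407 [0.65908416 0.12456733 0.23258708]
1.6 0.7669826224328594 [0.66757123 0.12487724 0.23105153]
1.65 0.8160436791264175 [0.67597101 0.12518397 0.22909343]
1.7 0.7968613775065388 [0.68426249 0.12548675 0.22671768]
turn [-0.   -0.02  0.01] shift [ 0.18 -0.04  3.14] pos [0.7205 0.1273 0.2792] t 26.2
```

Request:
jog_arm --steps "0 0 0.8 0 0 0 0.3;0 0 1 0 0 0 0.3;0 0 0.8 0 0 0 0.3;0 0 0.5 0 0 0 0.3;0.3 0 0 0 0 0 0.3;0.5 0 0 0 0 0 0.3;0.5 0 0 0 0 0 0.3;0.5 0 0 0 0 0 0.3;0.5 0 0 0 0 0 0.3;0.5 0 0 0 0 0 0.3;0.5 0 0 0 0 0 0.3;0.5 0 0 0 0 0 0.3"

```text
clock: 27.17
position: [0.6072, 0.1234, 0.188]
tcp_rot: [0.002, -0.019, 1.0, 0.0]
ft_force: [2.0, 0.3, -0.2]
finger_gap: 0.0331
finger_force: 0.6
```

Request:
jog_arm --steps "0.5 0 0 0 0 0 0.3;0.5 0 0 0 0 0 0.3;0.5 0 0 0 0 0 0.3;0.5 0 0 0 0 0 0.3;0.5 0 0 0 0 0 0.3;0.5 0 0 0 0 0 0.3;0.3 0 0 0 0 0 0.3"

```text
clock: 27.75
position: [0.5061, 0.1196, 0.1874]
tcp_rot: [-0.0, -0.019, 1.0, 0.0]
ft_force: [-0.3, 0.5, 0.9]
finger_gap: 0.0331
finger_force: 0.0
```

```bash
cat > lid.py <<'E'
from h import *
s=ctrl.get_image("side"); cs=cam(s)
r=ctrl.regions_of(s,"lid_edge")[0]; m=r["pixels"]
def lid(th):
    a=.0365; C=np.array([.5477,.1205]); pts=[]
    for y in(-.089,.089):
        for d in(0,.17):
            for h in(0,.03):
                x=.085-d*np.cos(th)+h*np.sin(th); z=.062+d*np.sin(th)+h*np.cos(th)
                pts.append([C[0]+x*np.cos(a)-y*np.sin(a),C[1]+x*np.sin(a)+y*np.cos(a),z])
    return np.array(pts)
b=[]
for th in np.arange(0,1.7,.05):
    k=np.zeros(m.shape,np.uint8); cv2.fillConvexPoly(k,cv2.convexHull(proj(cs,lid(th)).round().astype(np.int32)),1)
    b.append(((m&(k>0)).sum()/(m|(k>0)).sum(),round(th,2)))
print(r["score"],sorted(b)[::-1][:3]); o=ctrl.get_obs(); print(o["position"],o["clock"],o["ft_force"])
E
python3 lid.py
```

```text
0.72 [(np.float64(0.946219797349961), np.float64(0.55)), (np.float64(0.9215388509238167), np.float64(0.6)), (np.float64(0.9188843398157626), np.float64(0.5))]
[0.50675843 0.11972139 0.18736949] 27.85 [0.35107675 0.35068377 0.34988799]
```

Request:
jog_arm --steps "0.4 0 0 0 0 0 1;0.8 0 0 0 0 0 1;0.8 0 0 0 0 0 1;0.8 0 0 0 0 0 1;0.5 0 0 0 0 0 1;0.3 0 0 0 0 0 1;0.2 0 0 0 0 0 1;0 0 0 0 0 0 1;0 0 0 0 0 0 1;0 0 0 0 0 0 1;0 0 0 0 0 0 1;0 0 0 0 0 0 1"

```text
clock: 28.85
position: [0.3953, 0.1152, 0.1868]
tcp_rot: [0.0, -0.019, 1.0, -0.0]
ft_force: [-1.0, -0.7, -0.7]
finger_gap: 0.0009
finger_force: 0.0
```

```bash
python3 lid.py; python3 w.py w14 lever_tip loop_bar keeper; python3 - <<'E'
from h import *
import pickle
o,w=pickle.load(open("pics/w14.pkl","rb")); c=cam(w,o)
def W(x,y,z): a=.0365; return [.5477+x*np.cos(a)-y*np.sin(a),.1205+x*np.sin(a)+y*np.cos(a),z]
for n,p in dict(keeper=(-.0895,0,.076),tab=(-.1318,0,.0692),tabL=(-.1318,.018,.0692),tabR=(-.1318,-.018,.0692),bar=(-.1288,0,.0906),barL=(-.1288,.014,.0906),barR=(-.1288,-.014,.0906),lidf=(-.085,0,.092)).items(): print(n,proj(c,W(*p)).round(1))
print("tcp",proj(c,o["position"]))
for l in ["lever_tip","loop_bar","keeper"]:
    r=ctrl.regions_of(w,l)
    if r: v,u=np.nonzero(r[0]["pixels"]); print(l,u.min(),u.max(),v.min(),v.max())
cv2.imwrite("pics/latch.png",cv2.resize(w["img"][130:280,220:420],(800,600),interpolation=cv2.INTER_CUBIC)[...,::-1])
E
python3 go.py .397 .1155 .084 2.1
```

```text
[0.39498109 0.11521059 0.18678299] [[-0.999, -0.038, 0.0], [-0.038, 0.999, -0.0], [-0.0, -0.0, -1.0]]
lever_tip 0.7 [323. 223.] mean [0.4312 0.1159] mid [0.4325 0.116 ] yaw -87.03 size [0.017 0.04 ]
loop_bar 0.75 [319. 226.] mean [0.4335 0.1152] mid [0.4351 0.1161] yaw -88.76 size [0.01  0.036]
keeper 0.68 [324. 287.] mean [0.5344 0.1185] mid [0.5481 0.1238] yaw 5.64 size [0.22  0.153]
keeper [[323.8 267.3]]
tab [[323.9 218.5]]
tabL [[344.8 218.5]]
tabR [[303.  218.4]]
bar [[323.9 229.6]]
barL [[341.3 229.6]]
barR [[306.5 229.5]]
lidf [[323.8 280.2]]
tcp [[324.67148989 243.21012064]]
lever_tip 303 344 215 232
loop_bar 305 342 221 231
keeper 216 431 265 388
turn [ 0.   -0.    0.02] shift [-0.08  0.    3.43] pos [0.3946 0.1153 0.1869] t 29.3Traceback (most recent call last):
  File "lid.py", line 3, in <module>
    r=ctrl.regions_of(s,"lid_edge")[0]; m=r["pixels"]
      ~~~~~~~~~~~~~~~~~~~~~~~~~~~~~^^^
IndexError: list index out of range
```

Request:
jog_arm --steps "0 0 0.5 0 0 0 1;0 0 0.9 0 0 0 1;0 0 0.9 0 0 0 1;0 0 0.6 0 0 0 1;0 0 0.35 0 0 0 1;0 0 0.16 0 0 0 1;0 0 0 0 0 0 1;-0.3 0 0 0 0 0 1;-0.3 0 0 0 0 0 1;-0.3 0 0 0 0 0 1;-0.3 0 0 0 0 0 1;-0.25 0 0 0 0 0 1"

```text
clock: 30.3
position: [0.4402, 0.1172, 0.0851]
tcp_rot: [0.001, -0.019, 1.0, 0.0]
ft_force: [0.2, -0.0, -0.1]
finger_gap: 0.0003
finger_force: 0.0
```

```bash
cat > la.py <<'E'
from h import *
import sys
o=ctrl.get_obs(); w=ctrl.get_image("wrist"); c=cam(w,o); save(w,sys.argv[1])
def W(x,y,z): a=.0365; return [.5477+x*np.cos(a)-y*np.sin(a),.1205+x*np.sin(a)+y*np.cos(a),z]
a=.0365; d=o["position"][:2]-np.array([.5477,.1205]); print("tcp case x,y",(d@[np.cos(a),np.sin(a)]).round(4),(d@[-np.sin(a),np.cos(a)]).round(4),o["position"][2].round(4),"F",np.round(o["ft_force"],1),o["clock"])
for n,p in dict(keeper=(-.0895,0,.076),tab=(-.1318,0,.0692),bar0=(-.1288,0,.0906),barfallen=(-.0875,0,.088),tabhome=(-.099,0,.012),tab1=(-.131,0,.03)).items(): print(n,proj(c,W(*p)).round(0),end=" ")
print("tcp",proj(c,o["position"]).round())
for l in ["lever_tip","loop_bar","keeper"]:
    for r in ctrl.regions_of(w,l)[:2]: v,u=np.nonzero(r["pixels"]); print(l,round(r["score"],2),u.min(),u.max(),v.min(),v.max())
E
python3 la.py w15
```

```text
tcp case x,y -0.1075 0.0006 0.0851 F [ 0.2 -0.  -0.1] 30.3
keeper [[323. 267.]] tab [[324. 192.]] bar0 [[324. 207.]] barfallen [[323. 280.]] tabhome [[323. 219.]] tab1 [[324. 181.]] tcp [[325. 243.]]
lever_tip 0.86 291 355 187 237
loop_bar 0.81 298 349 218 233
keeper 0.72 153 492 265 397
```

Request:
jog_arm --steps "0 0 0 0 0 0 1;0 0 -0.8 0 0 0 1;0 0 -0.9 0 0 0 1;0.5 0 -0.6 0 0 0 1;0.5 0 -0.2 0 0 0 1;0.3 0 0 0 0 0 1;0 0 0 0 0 0 1;0 0 0 0 0 0 1"

```text
clock: 31.17
position: [0.3986, 0.1156, 0.1592]
tcp_rot: [-0.0, -0.02, 1.0, -0.0]
ft_force: [-0.0, -0.2, -0.3]
finger_gap: 0.0
finger_force: 0.0
```

```bash
python3 la.py w16; python3 -c "
import cv2; i=cv2.imread('pics/w16.png'); cv2.imwrite('pics/w16c.png',cv2.resize(i[170:320,220:420],(800,600),interpolation=cv2.INTER_CUBIC))"
```

```text
tcp case x,y -0.1492 0.0005 0.1592 F [-0.  -0.2 -0.3] 31.1667
keeper [[323. 277.]] tab [[324. 224.]] bar0 [[324. 237.]] barfallen [[323. 287.]] tabhome [[323. 239.]] tab1 [[324. 212.]] tcp [[325. 243.]]
lever_tip 0.86 301 346 221 287
lever_tip 0.28 205 442 276 388
loop_bar 0.63 204 440 221 387
keeper 0.87 205 441 283 386
```

View pics/w16c.png

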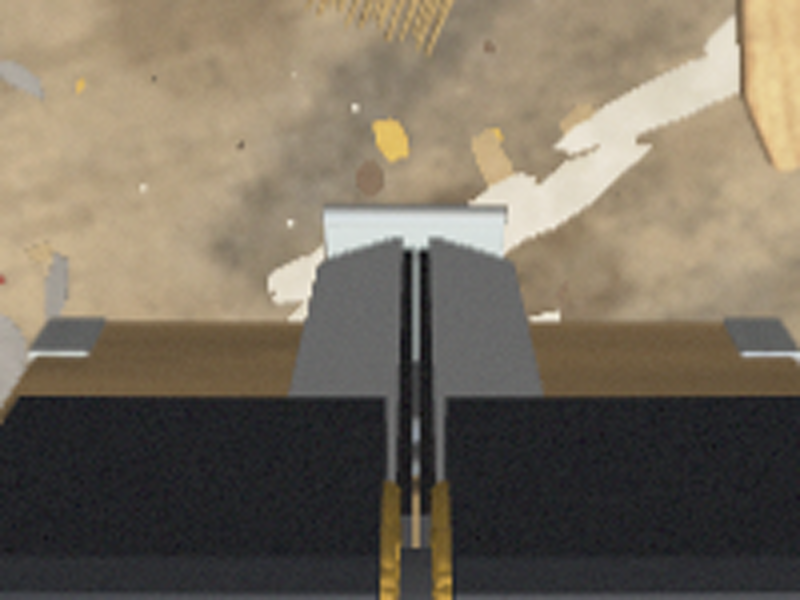

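Request:
jog_arm --steps "-0.4 0 0.3 0 0 0 1;-0.2 0 0.8 0 0 0 1;0 0 0.9 0 0 0 1;0 0 0.6 0 0 0 1;0 0 0.3 0 0 0 1;0 0 0.3 0 0 0 1;0 0 0.3 0 0 0 1;0 0 0.3 0 0 0 1;0 0 0.3 0 0 0 1;0 0 0.3 0 0 0 1;0 0 0.1 0 0 0 1;0 0 0 0 0 0 1"

```text
clock: 32.37
position: [0.4168, 0.1161, 0.0237]
tcp_rot: [-0.001, -0.019, 1.0, -0.0]
ft_force: [-1.5, -0.4, 0.6]
finger_gap: 0.0001
finger_force: 0.3
```

```bash
python3 la.py w17
```

```text
tcp case x,y -0.131 0.0003 0.0237 F [-1.5 -0.4  0.6] 32.3667
keeper [[324. 379.]] tab [[324. 280.]] bar0 [[324. 315.]] barfallen [[324. 405.]] tabhome [[324. 288.]] tab1 [[324. 247.]] tcp [[325. 243.]]
lever_tip 0.68 290 357 252 306
keeper 0.94 121 539 361 396
keeper 0.36 290 357 252 267
```

Request:
jog_arm --steps "-0.1 0 0.05 0 0 0 1;-0.15 0 0.05 0 0 0 1;-0.15 0 0.05 0 0 0 1;-0.15 0 0 0 0 0 1;-0.1 0 0 0 0 0 1;-0.08 0 0 0 0 0 1;-0.05 0 0 0 0 0 1;0 0 0 0 0 0 1"

```text
clock: 33.23
position: [0.4339, 0.1168, 0.0197]
tcp_rot: [-0.006, -0.02, 1.0, 0.0]
ft_force: [-12.3, 0.8, 9.1]
finger_gap: 0.0005
finger_force: 6.1
```

```bash
python3 la.py w18
```

```text
tcp case x,y -0.1138 0.0005 0.0197 F [-12.3   0.8   9.1] 33.2333
keeper [[324. 349.]] tab [[324. 242.]] bar0 [[324. 273.]] barfallen [[324. 374.]] tabhome [[324. 264.]] tab1 [[324. 217.]] tcp [[325. 243.]]
keeper 0.65 76 570 344 396
```

Request:
jog_arm --steps "0.3 0 0 0 0 0 1;0.6 0 0 0 0 0 1;0.6 0 0 0 0 0 1;0.2 0 -0.8 0 0 0 1;0 0 -1 0 0 0 1;0 0 -1 0 0 0 1;0 0 -0.8 0 0 0 1;0 0 -0.3 0 0 0 1;0 0 0 0 0 0 1;0 0 0 0 0 0 1"

```text
clock: 34.27
position: [0.3953, 0.116, 0.1369]
tcp_rot: [0.0, -0.02, 1.0, 0.001]
ft_force: [0.1, -0.4, -0.0]
finger_gap: 0.0005
finger_force: 0.0
```

```bash
python3 la.py w19; cat > tip.py <<'E'
from h import *
import sys
# lever mask vs. predicted tab position for lever angles
o=ctrl.get_obs(); w=ctrl.get_image("wrist"); c=cam(w,o)
def W(x,y,z): a=.0365; return [.5477+x*np.cos(a)-y*np.sin(a),.1205+x*np.sin(a)+y*np.cos(a),z]
for t in np.arange(0,2.2,.2):
    p=[W(-.099-r*np.sin(t),y,.05-r*np.cos(t)) for r,y in((.038,-.018),(.038,.018),(.025,-.018),(.0,0))]; print(round(t,1),proj(c,p).round(0).tolist())
print("keeper bar L/R",proj(c,[W(-.0895,s*.014,.076) for s in(-1,1)]).round(),"lid front top",proj(c,[W(-.085,0,.092)]).round())
E
python3 tip.py
```

```text
tcp case x,y -0.1525 0.0011 0.1369 F [ 0.1 -0.4 -0. ] 34.2667
keeper [[322. 295.]] tab [[323. 237.]] bar0 [[323. 252.]] barfallen [[322. 306.]] tabhome [[323. 251.]] tab1 [[323. 223.]] tcp [[325. 243.]]
keeper 0.88 197 447 286 388
0.0 [[304.0, 253.0], [344.0, 253.0], [303.0, 259.0], [324.0, 271.0]]
0.2 [[304.0, 246.0], [344.0, 246.0], [303.0, 254.0], [324.0, 271.0]]
0.4 [[303.0, 239.0], [344.0, 239.0], [303.0, 249.0], [324.0, 271.0]]
0.6 [[303.0, 233.0], [345.0, 233.0], [303.0, 245.0], [324.0, 271.0]]
0.8 [[303.0, 228.0], [345.0, 228.0], [302.0, 242.0], [324.0, 271.0]]
1.0 [[302.0, 225.0], [346.0, 225.0], [302.0, 240.0], [324.0, 271.0]]
1.2 [[302.0, 223.0], [346.0, 223.0], [302.0, 239.0], [324.0, 271.0]]
1.4 [[301.0, 224.0], [347.0, 224.0], [301.0, 240.0], [324.0, 271.0]]
1.6 [[301.0, 226.0], [347.0, 226.0], [301.0, 242.0], [324.0, 271.0]]
1.8 [[300.0, 230.0], [348.0, 230.0], [300.0, 245.0], [324.0, 271.0]]
2.0 [[299.0, 236.0], [349.0, 236.0], [300.0, 249.0], [324.0, 271.0]]
keeper bar L/R [[305. 298.]
 [343. 298.]] lid front top [[324. 315.]]
```

Request:
jog_arm --steps "0.3 0 -0.5 0 0 0 -1;0 0 -1 0 0 0 -1;0 0 -0.5 0 0 0 -1;0 0 -0.2 0 0 0 -1;0 0 0 0 0 0 -1;0 0 0 0 0 0 -1;0 0 0 0 0 0 -1;0 0 0 0 0 0 -1;0 0 0 0 0 0 -1;0 0 0 0 0 0 -1"

```text
clock: 35.35
position: [0.3853, 0.1148, 0.2025]
tcp_rot: [-0.001, -0.019, 1.0, -0.0]
ft_force: [-0.6, -0.2, 0.1]
finger_gap: 0.0638
finger_force: 0.0
```

```bash
python3 la.py w20; python3 tip.py; python3 - <<'E'
import cv2,numpy as np
i=cv2.imread('pics/w20.png'); g=cv2.cvtColor(i,cv2.COLOR_BGR2HSV)
# grey-blue steel: print columns-averaged profile along rows near col 324
for r in range(222,310,3): print(r,i[r,318:330].mean(0).round().astype(int).tolist(), i[r,302:308].mean(0).round().astype(int).tolist(), i[r,285:291].mean(0).round().astype(int).tolist())
E
```

```text
tcp case x,y -0.1625 0.0003 0.2025 F [-0.6 -0.2  0.1] 35.35
keeper [[324. 270.]] tab [[324. 224.]] bar0 [[324. 235.]] barfallen [[324. 278.]] tabhome [[324. 238.]] tab1 [[324. 214.]] tcp [[325. 243.]]
lever_tip 0.56 306 340 234 270
lever_tip 0.16 229 417 262 388
loop_bar 0.56 306 340 245 271
keeper 0.72 229 417 262 388
0.0 [[307.0, 237.0], [340.0, 237.0], [306.0, 241.0], [324.0, 250.0]]
0.2 [[307.0, 231.0], [340.0, 231.0], [306.0, 237.0], [324.0, 250.0]]
0.4 [[307.0, 225.0], [340.0, 225.0], [306.0, 233.0], [324.0, 250.0]]
0.6 [[306.0, 220.0], [341.0, 220.0], [306.0, 230.0], [324.0, 250.0]]
0.8 [[306.0, 216.0], [341.0, 216.0], [306.0, 227.0], [324.0, 250.0]]
1.0 [[306.0, 213.0], [341.0, 213.0], [306.0, 225.0], [324.0, 250.0]]
1.2 [[306.0, 211.0], [342.0, 212.0], [305.0, 224.0], [324.0, 250.0]]
1.4 [[305.0, 211.0], [342.0, 212.0], [305.0, 225.0], [324.0, 250.0]]
1.6 [[305.0, 213.0], [342.0, 213.0], [305.0, 226.0], [324.0, 250.0]]
1.8 [[304.0, 216.0], [343.0, 216.0], [305.0, 228.0], [324.0, 250.0]]
2.0 [[304.0, 221.0], [343.0, 221.0], [304.0, 231.0], [324.0, 250.0]]
keeper bar L/R [[308
[... 820 characters left out ...]
9]
270 [226, 223, 216] [97, 111, 120] [63, 90, 108]
273 [128, 125, 121] [81, 93, 102] [66, 94, 115]
276 [158, 161, 164] [124, 136, 144] [68, 96, 118]
279 [66, 93, 113] [65, 91, 112] [65, 93, 113]
282 [66, 93, 115] [67, 96, 116] [67, 96, 116]
285 [143, 214, 238] [142, 213, 237] [144, 214, 238]
288 [142, 211, 236] [141, 211, 236] [141, 211, 236]
291 [139, 207, 233] [138, 206, 232] [139, 206, 233]
294 [140, 209, 234] [140, 208, 233] [140, 207, 233]
297 [143, 215, 238] [145, 215, 238] [145, 216, 238]
300 [143, 214, 237] [144, 214, 238] [143, 215, 238]
303 [144, 215, 238] [144, 215, 238] [146, 216, 239]
306 [134, 200, 229] [134, 200, 229] [132, 196, 227]
309 [55, 54, 53] [54, 53, 53] [53, 52, 53]
```

```bash
python3 -c "
from workcell import ctrl
print(ctrl.job_done())"
```

```text
the job is handed in; nothing more can be done
None
```

All three chisels are in their own cradles, the lid is shut, the loop is hooked over the keeper and the lever is home. I handed the job in at about 35 s of robot time; my last checks of the latch used numbers from the wrist camera rather than a viewed picture, and the result of the judging was not shown.

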